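# Trace the dimmer's arc of touch pads

### The arm

A 6-joint arm with a two-finger parallel gripper is mounted at the origin on a cart in front of the work surface, level with it; the furniture and walls round the work are solid. World frame = base frame: x ahead of the robot, y to its left, z up, the work surface at z = 0. Lengths are in m, angles in rad, forces in N, time in s.
With the tool pointing down it reaches from about 0.375 to 0.9 m from the base axis. Payload 3.1 kg.
Tool frame: the origin (TCP) lies at the very end of the fingers, on their centre line; the grasp point (between the pads) lies 19 mm behind it; z points along the fingers, y is the direction in which the jaws open and shut (so a half turn about z gives the same grasp; the last joint's range is limited). The gripper opens to 87 mm and grips with 3 to 60 N. Pads are 19 mm wide; open, the fingers measure 117 mm over their backs; the gripper's body (75 mm by 190 mm) begins 51 mm behind the grasp point.
Start: joints at [1.042, 0.527, 1.433, -0, 1.181, -0.178], TCP at [0.214, 0.587, 0.223] pointing down, gripper open.
Joint ranges: [-3.08, 3.08], [-0.75, 2.2], [0.22, 2.44], [-1.43, 4.57], [0, 2.65], [-2.85, 2.85]. Speed limits (rad/s): [2.79, 2.79, 3.14, 3.14, 3.14, 3.14].

### API

Orientations are given as a unit quaternion [w, x, y, z].
In Python, from station import telemetry, vision, bot gives the robot as it stands.
- The arm moves only by the tool jog_arm, never from a script. Its argument "plan" is a list of rows, each a list of 3 entries, a list of its own where there are three numbers: the shift along the tool's x, y, z as a fraction of full scale, then the turn, a rotation vector about the tool's x, y, z as a fraction of full scale, then the opening, from 0 (shut) to 1 (fully open). In form: [[[x, y, z], [wx, wy, wz], hand], ...]. A call has 1 to 8 rows; each row shifts and turns the commanded pose from where the row before left it, along the tool's axes as they then stand; what a row does not reach is not made up. Full scale, the value 1, is 0.02 m for a shift and 6 degrees for a turn. A row lasts 1/12 s, in which the tool goes at most 41.7 mm and 7.16 degrees, less where a joint would pass 70% of its speed; a pose out of reach is approached as far as the arm can. A call with a number of a shift or a turn outside -1 to 1 is refused whole. A call with a gripper value outside its range is refused whole. The fingers move at their own pace and stop on an object; "squeeze" is the grip in N (left out, the last holds). Time passes only in rows, so rows that do not move let the fingers close. It gives the time, the measured TCP pose, the force and the opening at its end, in the units of the state.
- telemetry.get_obs(): the state, without advancing time (a new reading comes with each control period).
- vision.camera(name): name is "scene" or "top" or "wrist"; returns a dict with "frame" (400x640x3 uint8, blue, green, red), "z_map" (400x640 float32, m along the optical axis (not along the pixel's ray), 0 where there is no reading), "K" (3x3 intrinsics, pixels), "rvec" (rotation vector, rad) and "tvec" (3), from world to camera coordinates, as OpenCV has them. Camera axes: x right, y down, z forward; pixel columns grow to the right and rows downward; lengths in m; the calibration is good to about 2 mm. A picture is of the moment at which its call begins.
- bot.sign_off(): hands the job in, once; it reports no verdict.
The state is a dict: "t": time; "joint_positions": joint angles; "qvel": joint speeds; "joint_efforts": joint torques, N m; "ee_pos": TCP position; "tcp_rot": TCP orientation; "ft_force": force on the tool from outside, world axes, zero at the start; "wrist_torque": the same for the moment, N m; "grip_width": opening from 0.0 (shut) to 1.0 (fully open).
Only numpy, scipy, OpenCV 4.12 (cv2) and the standard library are available. Lean on these libraries where they do the work, as an engineer would, in place of code of your own. Each camera call takes 0.05 s, during which the arm holds its last target. There are 200 camera calls.

### The job

Set the lamp dimmer to full: with a closed fingertip, trace the arc of pads on the round grey console from the green pad to the orange pad, lightly pressing down every pad in turn on the way. The program finishes while holding: stop with the fingertip still keeping the orange pad, and no other, pressed down. Do not push, lift or tip the console, and leave the other things on the desk where they are.

Things in the scene. Friction and masses are not known exactly. Their poses are not given: they have to be found in the camera images.
- console: round grey lamp-dimmer console, 180 mm across, case 28 mm high, 0.95 kg, standing loose on the desk, turned any way. Origin at the centre of its underside, z up. Eight domed pads stand on top along an arc of radius 65 mm about its centre: pad i (0 green, 1 to 6 white, 7 orange) at the angle -1.4 + 0.4 i rad from its x axis, anticlockwise from above. The aluminium disc in the middle is only trim
- pad0_top (a point): top of the dome of pad 0 (green), number 1 of 8 from the green end; moves with the pad. Pads are 23 mm across, centres 26 mm apart; unpressed tops stand 36 mm above the desk, 8 mm above the case (3 mm straight skirt under a 5 mm dome), smooth slippery plastic
- pad0 (a joint): how far pad 0 (green) is pressed down, m: 0 = up, 0.006 = bottomed. Sprung, 0.8 N per mm, springs back when left; counts as pressed beyond 0.001
- pad1_top (a point): top of the dome of pad 1 (white), number 2 of 8 from the green end; moves with the pad. Pads are 23 mm across, centres 26 mm apart; unpressed tops stand 36 mm above the desk, 8 mm above the case (3 mm straight skirt under a 5 mm dome), smooth slippery plastic
- pad1 (a joint): how far pad 1 (white) is pressed down, m: 0 = up, 0.006 = bottomed. Sprung, 0.8 N per mm, springs back when left; counts as pressed beyond 0.001
- pad2_top (a point): top of the dome of pad 2 (white), number 3 of 8 from the green end; moves with the pad. Pads are 23 mm across, centres 26 mm apart; unpressed tops stand 36 mm above the desk, 8 mm above the case (3 mm straight skirt under a 5 mm dome), smooth slippery plastic
- pad2 (a joint): how far pad 2 (white) is pressed down, m: 0 = up, 0.006 = bottomed. Sprung, 0.8 N per mm, springs back when left; counts as pressed beyond 0.001
- pad3_top (a point): top of the dome of pad 3 (white), number 4 of 8 from the green end; moves with the pad. Pads are 23 mm across, centres 26 mm apart; unpressed tops stand 36 mm above the desk, 8 mm above the case (3 mm straight skirt under a 5 mm dome), smooth slippery plastic
- pad3 (a joint): how far pad 3 (white) is pressed down, m: 0 = up, 0.006 = bottomed. Sprung, 0.8 N per mm, springs back when left; counts as pressed beyond 0.001
- pad4_top (a point): top of the dome of pad 4 (white), number 5 of 8 from the green end; moves with the pad. Pads are 23 mm across, centres 26 mm apart; unpressed tops stand 36 mm above the desk, 8 mm above the case (3 mm straight skirt under a 5 mm dome), smooth slippery plastic
- pad4 (a joint): how far pad 4 (white) is pressed down, m: 0 = up, 0.006 = bottomed. Sprung, 0.8 N per mm, springs back when left; counts as pressed beyond 0.001
- pad5_top (a point): top of the dome of pad 5 (white), number 6 of 8 from the green end; moves with the pad. Pads are 23 mm across, centres 26 mm apart; unpressed tops stand 36 mm above the desk, 8 mm above the case (3 mm straight skirt under a 5 mm dome), smooth slippery plastic
- pad5 (a joint): how far pad 5 (white) is pressed down, m: 0 = up, 0.006 = bottomed. Sprung, 0.8 N per mm, springs back when left; counts as pressed beyond 0.001
- pad6_top (a point): top of the dome of pad 6 (white), number 7 of 8 from the green end; moves with the pad. Pads are 23 mm across, centres 26 mm apart; unpressed tops stand 36 mm above the desk, 8 mm above the case (3 mm straight skirt under a 5 mm dome), smooth slippery plastic
- pad6 (a joint): how far pad 6 (white) is pressed down, m: 0 = up, 0.006 = bottomed. Sprung, 0.8 N per mm, springs back when left; counts as pressed beyond 0.001
- pad7_top (a point): top of the dome of pad 7 (orange), number 8 of 8 from the green end; moves with the pad. Pads are 23 mm across, centres 26 mm apart; unpressed tops stand 36 mm above the desk, 8 mm above the case (3 mm straight skirt under a 5 mm dome), smooth slippery plastic
- pad7 (a joint): how far pad 7 (orange) is pressed down, m: 0 = up, 0.006 = bottomed. Sprung, 0.8 N per mm, springs back when left; counts as pressed beyond 0.001
- screwdriver: bystander: orange-handled screwdriver, 29 x 230 x 28 mm, lying along its y axis; origin at the centre of its underside
- glue_bottle: bystander: white glue bottle with an orange nozzle, 47 mm across, 148 mm high; origin at the centre of its underside
- solder_reel: bystander: green reel of solder, 60 mm across, 35 mm high; origin at the centre of its underside
- led_bulb: bystander: white LED bulb lying on its side, 68 x 121 x 69 mm; origin at the centre of its underside
- flat_file: bystander: flat steel file, 16 x 200 x 4 mm, lying along its y axis; origin at the centre of its underside
- bamboo_cup: bystander: empty bamboo cup, 94 mm across, 120 mm high; origin at the centre of its underside

How it is judged:
By the outcome, as a careful person would: the job done as asked, in the order asked, and still so for the second after the job is handed in, while the arm keeps its last pose, push and grip.
It also fails if it takes over 45 s, if anything falls off the work surface, if the arm or the gripper's body presses on something with over 40 N, if the wrist force passes 120 N, or if a joint passes its speed limit or range.

## Working session

There is one attempt and no reset: what is moved stays moved. The work goes in short steps, Python scripts to look and compute and a tool call to move; the robot and the scene stay as the last step left them, time stands still between calls to the robot, and variables do not carry over. Pictures are saved under pics/ and viewed, about 8 in all and at most 12, crops included, and the job is handed in when it is done.

Besides the shell and the picture viewer there is one more tool, called after "Emit:" by a JSON object that holds its "fn" and its "kwargs". jog_arm: Moves the arm, as the interface text tells. Its arguments: {"type":"object","properties":{"plan":{"type":"array","items":{"type":"array"}},"squeeze":{"type":"number"}},"required":["plan"]}

```bash
mkdir -p pics; python3 - <<'E'
from station import telemetry, vision, bot
import cv2,numpy as np
o=telemetry.get_obs();print({k:np.round(v,3) for k,v in o.items()})
for n in("scene","top"):
    c=vision.camera(n);cv2.imwrite(f"pics/{n}0.png",c["frame"]);np.savez(f"{n}0.npz",**c);print(n,c["K"].round(1).tolist(),c["rvec"],c["tvec"])
E
```

```text
{'t': np.float64(0.0), 'joint_positions': array([ 1.042,  0.528,  1.434, -0.   ,  1.181, -0.178]), 'qvel': array([ 0.001,  0.001,  0.001, -0.001, -0.   , -0.001]), 'joint_efforts': array([ 1.0000e-03, -4.4006e+01, -1.7659e+01,  6.3000e-02,  5.8000e-02,
       -0.0000e+00]), 'ee_pos': array([0.214, 0.587, 0.222]), 'tcp_rot': array([-0.   ,  0.174,  0.985, -0.001]), 'ft_force': array([-0.677,  0.285,  0.019]), 'wrist_torque': array([0.026, 0.008, 0.002]), 'grip_width': np.float64(1.0)}
scene [[444.1, 0.0, 314.7], [0.0, 444.1, 195.4], [0.0, 0.0, 1.0]] [ 2.05054568 -0.85034491  0.45319298] [-0.32349411  0.24810719  1.04694797]
top [[504.4, 0.0, 322.3], [0.0, 504.4, 204.3], [0.0, 0.0, 1.0]] [ 2.16265382 -2.14811291  0.17226863] [0.01870369 0.507957   1.42308851]
```

View pics/top0.png

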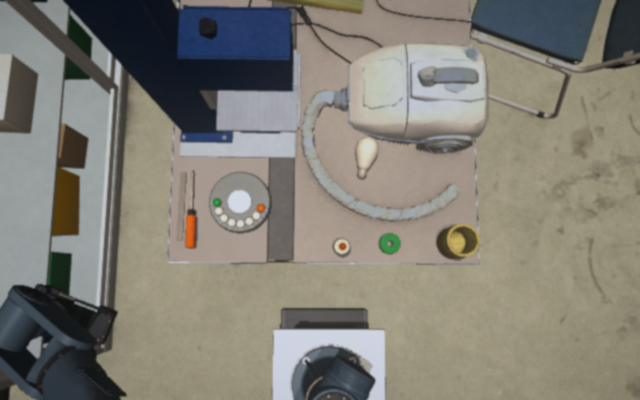

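View pics/scene0.png

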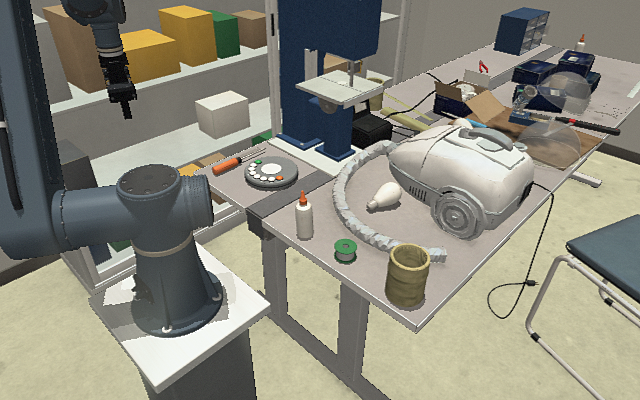

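The top view shows the console at about (240,202), with green at (216,203), orange at (261,208) and the white pads on the robot's side. A drill-press table stands behind it (215–298, 90–130), the screwdriver is at (191,225), and the file is to its left. Next I'll measure.

```bash
cat >h.py <<'E'
import cv2,numpy as np
def ray(c,uv):
    R=cv2.Rodrigues(c["rvec"])[0];C=-R.T@c["tvec"].ravel()
    d=R.T@np.linalg.inv(c["K"])@np.array([uv[0],uv[1],1.]);return C,d
def plane(c,uv,z):
    C,d=ray(c,uv);return C+d*(z-C[2])/d[2]
def cloud(c):
    R=cv2.Rodrigues(c["rvec"])[0];v,u=np.mgrid[:400,:640]
    p=np.stack([u,v,np.ones_like(u)],-1)@np.linalg.inv(c["K"]).T*c["z_map"][...,None]
    return (p-c["tvec"].ravel())@R
def tri(c1,u1,c2,u2):
    (a,d),(b,e)=ray(c1,u1),ray(c2,u2)
    s=np.linalg.lstsq(np.stack([d,-e],1),b-a,rcond=None)[0];p,q=a+s[0]*d,b+s[1]*e
    return (p+q)/2,np.linalg.norm(p-q)
def blobs(c,lo,hi,box,amin=8):
    hsv=cv2.cvtColor(c["frame"],cv2.COLOR_BGR2HSV);m=cv2.inRange(hsv,lo,hi)
    k=np.zeros_like(m);x0,x1,y0,y1=box;k[y0:y1,x0:x1]=m[y0:y1,x0:x1]
    n,_,s,ce=cv2.connectedComponentsWithStats(k)
    return [(ce[i].round(2),int(s[i,4])) for i in range(1,n) if s[i,4]>=amin]
E
python3 - <<'E'
from h import *
t=dict(np.load("top0.npz"));s=dict(np.load("scene0.npz"))
G=((40,100,50),(85,255,255));O=((3,140,120),(18,255,255))
T=(205,275,165,240);S=(240,305,150,195)
r={}
for n,c,b in(("top",t,T),("scene",s,S)):
    r[n]=[blobs(c,*G,b,4),blobs(c,*O,b,4)];print(n,r[n])
for i in(0,1):
    a=max(r["top"][i],key=lambda x:x[1])[0];b=max(r["scene"][i],key=lambda x:x[1])[0]
    print(tri(t,a,s,b),plane(t,a,.034),plane(s,b,.034))
w=blobs(t,(0,0,200),(180,60,255),T,4);print([(x,plane(t,x[0],.034).round(4)) for x in w])
P=cloud(t);m=(P[...,2]>.02)&(P[...,2]<.032);v,u=np.nonzero(m);k=(u>205)&(u<275)&(v>165)&(v<240)
q=P[v[k],u[k]];print(len(q),q.min(0),q.max(0),np.median(q[:,2]))
for uv in((255,60),(257,110),(190,138),(250,145),(220,110),(285,220),(183,205),(191,230)):print(uv,P[uv[1],uv[0]].round(3))
for b in((0,.1,),(.1,.25),(.25,.5),(.5,1)):
    k=(P[...,2]>b[0]+.02)&(P[...,2]<b[1])&(P[...,0]>.3)&(P[...,1]>.0)&(P[...,1]<.7)&(P[...,0]<1.1);k[165:240,205:275]=0;q=P[k]
    if len(q):print(b,len(q),np.percentile(q,[1,99],axis=0).round(3).tolist())
for k,c in(("top",t),("scene",s)):pass
cv2.imwrite("pics/c.png",np.hstack([cv2.resize(t["frame"][160:245,160:290],None,fx=3,fy=3),cv2.resize(s["frame"][145:200,235:310],(375,255))]))
E
```

```text
top [[(array([216.59, 201.98]), 41)], [(array([260.39, 207.61]), 46)]]
scene [[(array([257.63, 161.26]), 19)], [(array([279.  , 177.36]), 22), (array([302.15, 192.62]), 13)]]
(array([0.51343445, 0.32843093, 0.02858899]), np.float64(0.0006575593111424502)) [0.51238011 0.32757732 0.034     ] [0.50814702 0.32089886 0.034     ]
(array([0.49806306, 0.20128889, 0.02837816]), np.float64(0.0008478718736587948)) [0.49696711 0.20095123 0.034     ] [0.49275651 0.19434442 0.034     ]
[((array([238.99, 201.13]), 393), array([0.5154, 0.2631, 0.034 ])), ((array([218.2, 210.5]), 20), array([0.4876, 0.3221, 0.034 ])), ((array([255.91, 215.09]), 22), array([0.4751, 0.2133, 0.034 ])), ((array([223.5, 217.5]), 24), array([0.4674, 0.3062, 0.034 ])), ((array([248.78, 220.91]), 23), array([0.4581, 0.2334, 0.034 ])), ((array([231.09, 221.91]), 22), array([0.4548, 0.284 , 0.034 ])), ((array([239.91, 223.09]), 22), array([0.4516, 0.2587, 0.034 ]))]
2312 [0.42655139 0.17396495 0.02005031] [0.60399851 0.35172287 0.03199458] 0.027957178657663985
(255, 60) [0.715 0.163 0.552]
(257, 110) [0.706 0.188 0.28 ]
(190, 138) [0.702 0.412 0.034]
(250, 145) [0.688 0.238 0.014]
(220, 110) [0.706 0.28  0.278]
(285, 220) [0.465 0.131 0.001]
(183, 205) [0.507 0.432 0.002]
(191, 230) [0.431 0.399 0.028]
(0, 0.1) 2383 [[0.389, 0.003, 0.021], [0.997, 0.438, 0.097]]
(0.1, 0.25) 795 [[0.718, 0.012, 0.121], [0.795, 0.435, 0.249]]
(0.25, 0.5) 7910 [[0.656, 0.087, 0.272], [0.825, 0.432, 0.498]]
(0.5, 1) 12213 [[0.714, 0.099, 0.524], [0.822, 0.433, 0.748]]
```

View pics/c.png

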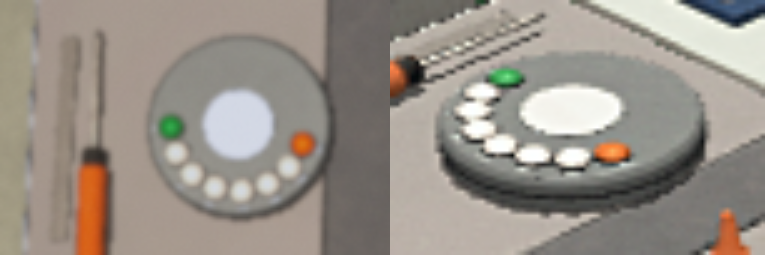

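Emit:
{"fn": "jog_arm", "kwargs": {"plan": [[[-0.96,-0.5,0],[0,0,0],0],[[-0.96,-0.5,0],[0,0,0],0],[[-0.96,-0.5,0],[0,0,0],0],[[-0.96,-0.5,0],[0,0,0],0],[[-0.96,-0.5,0],[0,0,0],0],[[-0.96,-0.5,0],[0,0,0],0],[[-0.96,-0.5,0],[0,0,0],0],[[-0.96,-0.5,0],[0,0,0],0]], "squeeze": 10}}

```text
t: 0.77
ee_pos: [0.3313, 0.4583, 0.2221]
tcp_rot: [-0.0, 0.174, 0.985, -0.0]
ft_force: [0.6, 0.5, 0.4]
grip_width: 0.477
```

Emit:
{"fn": "jog_arm", "kwargs": {"plan": [[[-0.96,-0.5,0],[0,0,0],0],[[-0.96,-0.5,0],[0,0,0],0],[[-0.96,-0.5,0],[0,0,0],0],[[-0.96,-0.5,0],[0,0,0],0],[[-0.96,-0.5,0],[0,0,0],0],[[-0.96,-0.5,0],[0,0,0],0],[[-0.96,-0.5,0],[0,0,0],0],[[0,0,0],[0,0,0],0]]}}

```text
t: 1.43
ee_pos: [0.4359, 0.345, 0.2222]
tcp_rot: [0.001, 0.176, 0.984, -0.001]
ft_force: [-0.5, 0.6, 0.2]
grip_width: 0.012
```

```bash
python3 - <<'E'
from station import telemetry, vision
import cv2,numpy as np
from h import *
o=telemetry.get_obs();print({k:np.round(v,4).tolist() for k,v in o.items()})
c=vision.camera("wrist");cv2.imwrite("pics/w1.png",c["frame"]);np.savez("w1.npz",**c)
R=cv2.Rodrigues(c["rvec"])[0];print(-R.T@c["tvec"].ravel(),R)
E
```

```text
{'t': 1.4333, 'joint_positions': [0.4695, 0.435, 1.608, -0.002, 1.0981, -0.7473], 'qvel': [0.0496, -0.0049, 0.0129, 0.0518, 0.0132, 0.049], 'joint_efforts': [-0.4766, -38.3992, -16.1391, -0.0798, 0.1378, -0.1979], 'ee_pos': [0.4359, 0.345, 0.2222], 'tcp_rot': [0.0007, 0.1756, 0.9845, -0.0006], 'ft_force': [-0.5465, 0.5595, 0.1901], 'wrist_torque': [-0.0127, 0.0155, 0.0038], 'grip_width': 0.012}
[0.36313062 0.37271215 0.3841413 ] [[ 3.44969347e-01  9.38613498e-01 -9.22064723e-04]
 [ 9.01025246e-01 -3.30878966e-01  2.80486391e-01]
 [ 2.62963221e-01 -9.75900109e-02 -9.59857559e-01]]
```

View pics/w1.png

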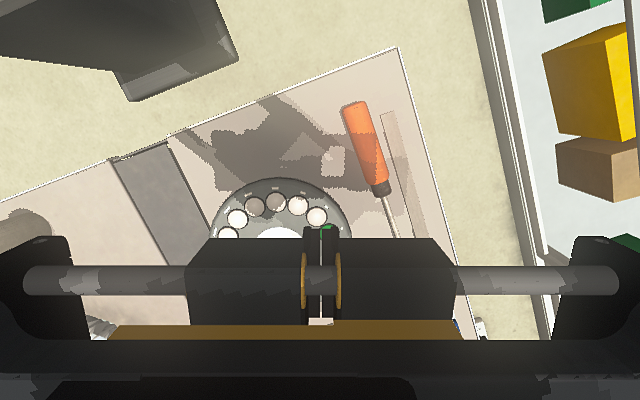

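Emit:
{"fn": "jog_arm", "kwargs": {"plan": [[[0,0,0],[0,0,1],0],[[0,0,0],[0,0,1],0],[[0,0,0],[0,0,1],0],[[0,0,0],[0,0,1],0],[[0,0,0],[0,0,1],0],[[0,0,0],[0,0,1],0],[[0,0,0],[0,0,1],0],[[0,0,0],[0,0,1],0]]}}

```text
t: 2.15
ee_pos: [0.4321, 0.3483, 0.2222]
tcp_rot: [-0.001, 0.561, 0.828, -0.0]
ft_force: [-0.7, -0.1, -0.0]
grip_width: 0.008
```

Emit:
{"fn": "jog_arm", "kwargs": {"plan": [[[0,0,0],[0,0,1],0],[[0,0,0],[0,0,1],0],[[0,0,0],[0,0,1],0],[[0,0,0],[0,0,1],0],[[0,0,0],[0,0,1],0],[[0,0,0],[0,0,1],0],[[0,0,0],[0,0,1],0],[[0,0,0],[0,0,1],0]]}}

```text
t: 2.82
ee_pos: [0.4321, 0.3482, 0.2222]
tcp_rot: [-0.0, 0.849, 0.528, -0.001]
ft_force: [0.6, 0.1, -0.3]
grip_width: 0.004
```

Emit:
{"fn": "jog_arm", "kwargs": {"plan": [[[0,0,0],[0,0,1],0],[[0,0,0],[0,0,1],0],[[0,0,0],[0,0,1],0],[[0,0,0],[0,0,1],0],[[0,0,0],[0,0,1],0],[[0,0,0],[0,0,1],0],[[0,0,0],[0,0,1],0],[[0,0,0],[0,0,1],0]]}}

```text
t: 3.48
ee_pos: [0.4321, 0.3483, 0.2222]
tcp_rot: [-0.0, 0.991, 0.137, -0.001]
ft_force: [-0.3, -0.1, 0.1]
grip_width: 0.004
```

Emit:
{"fn": "jog_arm", "kwargs": {"plan": [[[0,0,0],[0,0,1],0],[[0,0,0],[0,0,1],0],[[0,1,0],[0,0,0],0],[[0,1,0],[0,0,0],0],[[0,1,0],[0,0,0],0],[[0,1,0],[0,0,0],0],[[0,0,0],[0,0,0],0],[[0,0,0],[0,0,0],0]]}}

```text
t: 4.15
ee_pos: [0.4382, 0.2679, 0.2225]
tcp_rot: [-0.0, 0.999, 0.034, -0.0]
ft_force: [0.5, -0.3, -0.5]
grip_width: 0.004
```

```bash
python3 - <<'E'
from station import telemetry, vision
import cv2,numpy as np
from h import *
o=telemetry.get_obs();print({k:np.round(v,4).tolist() for k,v in o.items()})
c=vision.camera("wrist");cv2.imwrite("pics/w2.png",c["frame"]);np.savez("w2.npz",**c)
R=cv2.Rodrigues(c["rvec"])[0];print(-R.T@c["tvec"].ravel(),c["K"])
E
```

```text
{'t': 4.15, 'joint_positions': [0.3304, 0.3785, 1.7087, 0.0009, 1.055, 1.8328], 'qvel': [0.0224, 0.0073, -0.0215, 0.0056, -0.0032, 0.0008], 'joint_efforts': [-0.6151, -35.274, -15.5863, -0.0636, -0.04, -0.024], 'ee_pos': [0.4382, 0.2679, 0.2225], 'tcp_rot': [-0.0003, 0.9994, 0.034, -0.0004], 'ft_force': [0.4732, -0.2737, -0.5335], 'wrist_torque': [0.0008, 0.1224, 0.0308], 'grip_width': 0.0037}
[0.5143475  0.27392548 0.38443145] [[320.40852583   0.         320.47203292]
 [  0.         320.40852583 193.36477788]
 [  0.           0.           1.        ]]
```

View pics/w2.png

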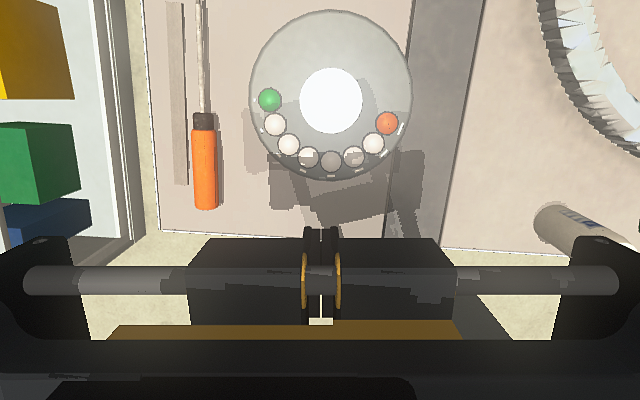

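The wrist view shows the whole console, centred near (331,95). Green is at (269,100), orange at (387,123), and the white pads lie between them along the lower arc. I'll fit the pads next.

```bash
cat >fit.py <<'E'
from h import *
from scipy.spatial.transform import Rotation as Rn
t=dict(np.load("top0.npz"));w=dict(np.load("w2.npz"))
for n,lo,hi,bt,bw in(("green",(40,80,50),(85,255,255),(205,230,190,215),(250,290,80,115)),("orange",(3,120,100),(18,255,255),(245,275,195,225),(370,405,105,140))):
    a=max(blobs(t,lo,hi,bt),key=lambda x:x[1])[0];b=max(blobs(w,lo,hi,bw),key=lambda x:x[1])[0]
    print(n,b,tri(t,a,w,b),plane(w,b,.033).round(4),plane(t,a,.033).round(4))
def fit(Q,name):
    i=np.arange(8);M=.065*np.stack([np.cos(-1.4+.4*i),np.sin(-1.4+.4*i)],1)
    mc,qc=M.mean(0),Q.mean(0);H=(M-mc).T@(Q-qc);th=np.arctan2(H[0,1]-H[1,0],H[0,0]+H[1,1])
    R=np.array([[np.cos(th),-np.sin(th)],[np.sin(th),np.cos(th)]]);c=qc-R@mc
    print(name,"centre",c.round(4),"theta",round(th,4),"resid mm",(1e3*np.linalg.norm((M-mc)@R.T+qc-Q,axis=1)).round(1));return c,th
for name,c,box in(("wrist",w,(245,415,5,185)),("top",t,(205,275,165,240))):
    P=cloud(c);m=np.zeros((400,640),np.uint8);x0,x1,y0,y1=box
    zz=P[...,2];print(name,"case z",np.median(zz[y0:y1,x0:x1][(zz[y0:y1,x0:x1]>.02)]).round(4))
    z0=np.median(zz[y0:y1,x0:x1][(zz[y0:y1,x0:x1]>.02)])
    m[y0:y1,x0:x1]=(zz>z0+.0035)[y0:y1,x0:x1]
    n,l,s,ce=cv2.connectedComponentsWithStats(m,connectivity=4)
    Q=[]
    for k in range(1,n):
        p=P[l==k]
        if s[k,4]>=6: Q.append(((p[:,:2].max(0)+p[:,:2].min(0))/2,s[k,4],p[:,2].max()));
    cen=np.array([.515,.263]);Q=[q for q in Q if .05<np.linalg.norm(q[0]-cen)<.08]
    Q.sort(key=lambda q:np.arctan2(*(q[0]-cen)[::-1])%(2*np.pi))
    for q in Q:print(q[0].round(4),q[1],q[2].round(4))
    if len(Q)==8:fit(np.array([q[0] for q in Q]),name)
E
python3 fit.py
```

```text
green [267.49  97.53] (array([0.51259275, 0.32916736, 0.03236225]), np.float64(0.0016815891220692007)) [0.5124 0.3299 0.033 ] [0.5127 0.3282 0.033 ]
orange [387.03 123.03] (array([0.49610403, 0.20110189, 0.03531483]), np.float64(0.002341320814811461)) [0.495  0.2012 0.033 ] [0.4974 0.2007 0.033 ]
wrist case z 0.0281
[0.4516 0.2844] 258 0.0365
top case z 0.029
[0.5108 0.3304] 25 0.0398
[0.4861 0.3209] 29 0.0422
[0.4687 0.3044] 27 0.0412
[0.4566 0.2357] 32 0.04
[0.4738 0.2116] 30 0.0409
```

```bash
sed -i 's/z0+.0035/z0+(.0058 if name=="wrist" else .0065)/; s/>=6/>=4/' fit.py; python3 fit.py|tail -n +3; python3 - <<'E'
from h import *
w=dict(np.load("w2.npz"));P=cloud(w);v,u=np.nonzero((P[...,2]>.026)&(P[...,2]<.030));k=(u>240)&(u<420)&(v<190)
q=P[v[k],u[k]][:,:2].astype(np.float32);print(cv2.minEnclosingCircle(q))
p=P[200:330,295:345].reshape(-1,3);p=p[(p[:,2]>.1)];print("tip",p[p[:,2]<.235].min(0),p[p[:,2]<.235].max(0))
E
```

```text
wrist case z 0.0281
[0.51   0.3207] 8 0.0356
[0.4851 0.3221] 134 0.0378
[0.4638 0.3058] 117 0.037
[0.4525 0.2836] 119 0.0365
[0.4482 0.258 ] 126 0.0368
[0.4717 0.2131] 124 0.0372
[0.495  0.2015] 131 0.0366
top case z 0.029
[0.4885 0.3206] 13 0.0422
[0.4686 0.3097] 7 0.0412
[0.4555 0.2848] 13 0.0426
[0.4488 0.2566] 6 0.0391
[0.4575 0.2338] 4 0.038
[0.4562 0.228 ] 5 0.04
[0.4721 0.2126] 13 0.0409
((0.5133718848228455, 0.2637113332748413), 0.08762799948453903)
tip [0.44624039 0.26046169 0.22143681] [0.44964595 0.27856169 0.23495168]
```

```bash
cat >m.py <<'E'
import numpy as np
def go(Q):
    Q=np.array(Q);i=Q[:,0];a=-1.4+.4*i;M=.065*np.stack([np.cos(a),np.sin(a)],1);Q=Q[:,1:]
    mc,qc=M.mean(0),Q.mean(0);H=(M-mc).T@(Q-qc);th=np.arctan2(H[0,1]-H[1,0],H[0,0]+H[1,1])
    R=np.array([[np.cos(th),-np.sin(th)],[np.sin(th),np.cos(th)]]);c=qc-R@mc
    print("centre",c.round(4),"theta",round(th,4),"resid",(1e3*(M@R.T+c-Q)).round(1).tolist());return c,th
go([(0,.5124,.3299),(1,.4851,.3221),(2,.4638,.3058),(3,.4525,.2836),(4,.4482,.258),(6,.4717,.2131),(7,.495,.2015)])
go([(0,.5127,.3282),(1,.4876,.3221),(2,.4674,.3062),(3,.4548,.284),(4,.4516,.2587),(5,.4581,.2334),(6,.4751,.2133),(7,.4974,.2007)])
E
python3 m.py
```

```text
centre [0.5137 0.2635] theta 3.0196 resid [[-1.9, -1.5], [0.4, -0.1], [1.1, 0.6], [-0.5, 0.4], [0.7, 0.4], [0.4, 0.4], [-0.1, -0.3]]
centre [0.5162 0.2634] theta 3.0209 resid [[0.2, 0.1], [0.3, -0.2], [-0.1, 0.1], [-0.3, -0.1], [-0.2, -0.4], [0.4, 0.0], [-0.4, 0.0], [0.1, 0.4]]
```

Emit:
{"fn": "jog_arm", "kwargs": {"plan": [[[0.97,-0.686,0],[0,0,0.04],0],[[0.97,-0.686,0],[0,0,0.04],0],[[0.97,-0.686,0],[0,0,0.04],0],[[0.97,-0.686,0],[0,0,0.04],0],[[0,0,1],[0,0,0],0],[[0,0,1],[0,0,0],0],[[0,0,1],[0,0,0],0],[[0,0,1],[0,0,0],0]]}}

```text
t: 4.87
ee_pos: [0.5123, 0.3292, 0.1415]
tcp_rot: [-0.0, 1.0, 0.027, 0.0]
ft_force: [0.3, 0.3, 0.2]
grip_width: 0.004
```

Emit:
{"fn": "jog_arm", "kwargs": {"plan": [[[0,0,1],[0,0,0],0],[[0,0,1],[0,0,0],0],[[0,0,1],[0,0,0],0],[[0,0,1],[0,0,0],0],[[0,0,0.85],[0,0,0],0],[[0,0,0],[0,0,0],0],[[0,0,0],[0,0,0],0]]}}

```text
t: 5.45
ee_pos: [0.5118, 0.3283, 0.0445]
tcp_rot: [0.0, 1.0, 0.027, -0.001]
ft_force: [1.0, 0.0, -0.1]
grip_width: 0.006
```

```bash
python3 - <<'E'
from station import telemetry, vision
import cv2,numpy as np
from h import *
o=telemetry.get_obs();print({k:np.round(v,4).tolist() for k,v in o.items() if k in("ee_pos","tcp_rot","ft_force","qvel")})
I=[]
for n in("wrist","scene","top"):
    c=vision.camera(n);np.savez(n+"3.npz",**c);I.append(c["frame"])
cv2.imwrite("pics/x3.png",np.vstack([cv2.resize(I[0][0:300,160:480],(640,600))[0:600]])[:600])
a=cv2.resize(I[1][130:205,220:330],(440,300));b=cv2.resize(I[2][160:245,180:300],(423,300))
cv2.imwrite("pics/y3.png",np.hstack([a,b[:,:360]]))
E
```

```text
{'qvel': [-0.005, -0.0371, -0.0215, -0.0031, -0.0022, -0.0024], 'ee_pos': [0.5118, 0.3283, 0.0445], 'tcp_rot': [0.0002, 0.9996, 0.0268, -0.0011], 'ft_force': [1.031, 0.0044, -0.073]}
```

View pics/x3.png

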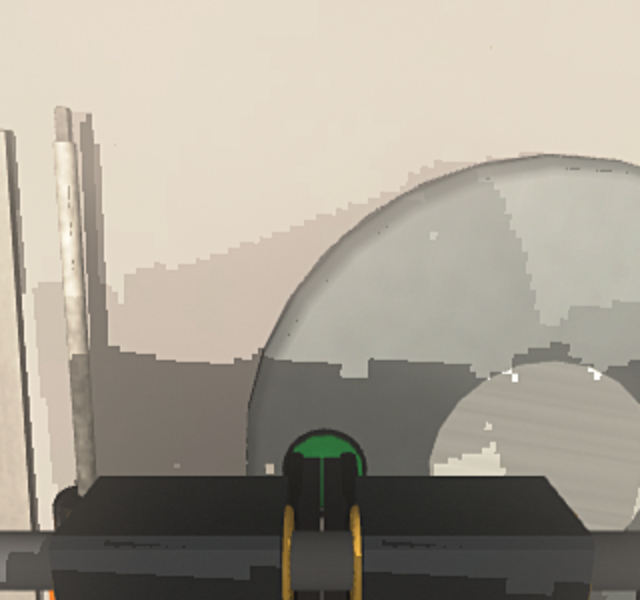

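View pics/y3.png

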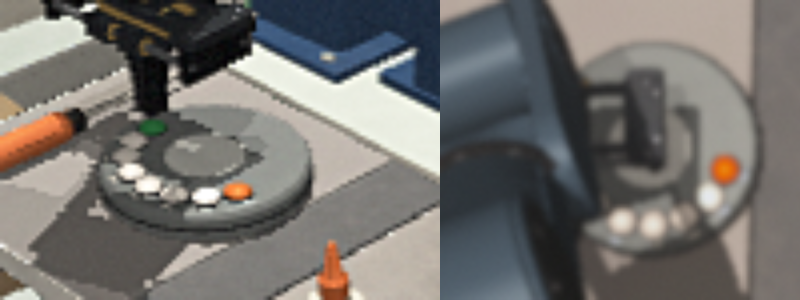

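The wrist crop shows the closed tip centred on the green pad, and the scene and top crops agree. I'll press it.

Emit:
{"fn": "jog_arm", "kwargs": {"plan": [[[0,0,0.2],[0,0,0],0],[[0,0,0.2],[0,0,0],0],[[0,0,0.175],[0,0,0],0],[[0,0,0],[0,0,0],0],[[0,0,0],[0,0,0],0],[[0,0,0],[0,0,0],0]]}}

```text
t: 6.1
ee_pos: [0.513, 0.3274, 0.0342]
tcp_rot: [-0.0, 1.0, 0.026, 0.0]
ft_force: [-0.5, 0.5, 1.4]
grip_width: 0.007
```

```bash
python3 - <<'E'
from station import telemetry, vision
import numpy as np
for k in range(4):
    o=telemetry.get_obs();print(np.round(o["ee_pos"],4),np.round(o["ft_force"],2));vision.camera("top")
E
```

```text
[0.513  0.3274 0.0342] [-0.52  0.54  1.44]
[0.513  0.3274 0.0342] [ 0.4  -0.23  1.01]
[0.513  0.3274 0.0343] [-0.13  0.33  1.29]
[0.5129 0.3274 0.0342] [-0.58  0.74 -0.41]
```

Emit:
{"fn": "jog_arm", "kwargs": {"plan": [[[0,0,0.075],[0,0,0],0],[[0,0,0],[0,0,0],0],[[0,0,0],[0,0,0],0]]}}

```text
t: 6.55
ee_pos: [0.513, 0.3274, 0.0327]
tcp_rot: [-0.0, 1.0, 0.026, 0.0]
ft_force: [0.1, 0.4, 1.4]
grip_width: 0.008
```

```bash
cat >f.py <<'E'
from station import telemetry, vision
import numpy as np
L=[]
for k in range(8):
    o=telemetry.get_obs();L.append(o["ft_force"]);vision.camera("top")
print(np.round(o["ee_pos"],4),np.round(o["tcp_rot"],4),np.mean(L,0).round(2))
E
python3 f.py
```

```text
[0.513  0.3274 0.0326] [-0.000e+00  9.997e-01  2.620e-02  2.000e-04] [-0.13  0.16  2.16]
```

Emit:
{"fn": "jog_arm", "kwargs": {"plan": [[[0,0,-0.24],[0,0,0],0],[[-0.34,0.016,0],[0,0,-0.955],0],[[-0.34,0.016,0],[0,0,-0.955],0],[[-0.34,0.016,0],[0,0,-0.955],0],[[-0.34,0.016,0],[0,0,-0.955],0],[[0,0,0.24],[0,0,0],0],[[0,0,0],[0,0,0],0],[[0,0,0],[0,0,0],0]]}}

```text
t: 7.62
ee_pos: [0.4865, 0.3206, 0.0324]
tcp_rot: [0.0, 0.975, 0.223, -0.0]
ft_force: [-0.9, 0.4, 2.9]
grip_width: 0.009
```

```bash
python3 f.py; python3 -c "
import numpy as np
for i in range(8):
    a=1.62+.4*i;h=(a-np.pi)/2;print(i,(.515+.065*np.cos(a)).round(4),(.263+.065*np.sin(a)).round(4),'yaw',round(a-np.pi,3))
from scipy.spatial.transform import Rotation as R"
```

```text
[0.4871 0.3208 0.0327] [-0.000e+00  9.746e-01  2.240e-01  4.000e-04] [-0.84 -0.1   2.61]
0 0.5118 0.3279 yaw -1.522
1 0.4868 0.3216 yaw -1.122
2 0.4662 0.3059 yaw -0.722
3 0.4533 0.2835 yaw -0.322
4 0.4502 0.2579 yaw 0.078
5 0.4573 0.2331 yaw 0.478
6 0.4735 0.213 yaw 0.878
7 0.4963 0.2008 yaw 1.278
```

Emit:
{"fn": "jog_arm", "kwargs": {"plan": [[[0,0,-0.24],[0,0,0],0],[[-0.324,0.016,0],[0,0,-0.955],0],[[-0.324,0.016,0],[0,0,-0.955],0],[[-0.324,0.016,0],[0,0,-0.955],0],[[-0.324,0.016,0],[0,0,-0.955],0],[[0,0,0.24],[0,0,0],0],[[0,0,0],[0,0,0],0],[[0,0,0],[0,0,0],0]]}}

```text
t: 8.68
ee_pos: [0.4663, 0.3051, 0.0325]
tcp_rot: [0.0, 0.911, 0.412, -0.0]
ft_force: [-1.2, -0.7, 2.8]
grip_width: 0.003
```

```bash
python3 f.py
```

```text
[0.4665 0.3052 0.0327] [0.000e+00 9.106e-01 4.132e-01 4.000e-04] [-0.77 -0.5   2.41]
```

Emit:
{"fn": "jog_arm", "kwargs": {"plan": [[[0,0,-0.24],[0,0,0],0],[[-0.324,0.016,0],[0,0,-0.955],0],[[-0.324,0.016,0],[0,0,-0.955],0],[[-0.324,0.016,0],[0,0,-0.955],0],[[-0.324,0.016,0],[0,0,-0.955],0],[[0,0,0.24],[0,0,0],0],[[0,0,0],[0,0,0],0],[[0,0,0],[0,0,0],0]]}}

```text
t: 9.75
ee_pos: [0.4534, 0.2827, 0.0325]
tcp_rot: [-0.0, 0.811, 0.585, -0.0]
ft_force: [-0.6, -1.2, 2.9]
grip_width: 0.004
```

```bash
python3 f.py; python3 - <<'E'
from station import vision
import cv2,numpy as np
a=vision.camera("scene")["frame"];b=vision.camera("wrist")["frame"]
cv2.imwrite("pics/p3.png",np.hstack([cv2.resize(a[130:205,220:330],(440,300)),cv2.resize(b[100:290,200:440],(360,285))[:300] if 0 else cv2.resize(b[100:300,200:440],(360,300))]))
E
```

```text
[0.4535 0.2829 0.0326] [1.000e-04 8.103e-01 5.860e-01 3.000e-04] [-0.62 -0.91  2.53]
```

View pics/p3.png

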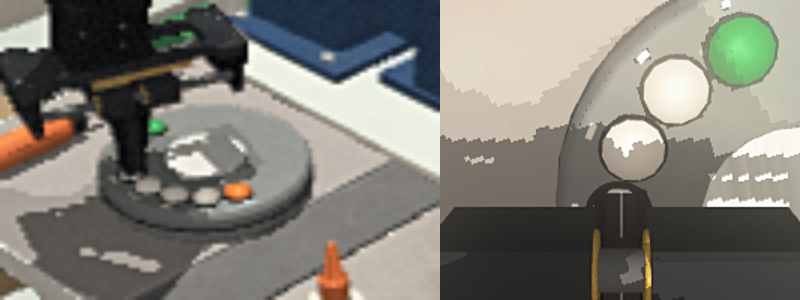

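The tip is centred on pad 3, and the console and the earlier pads look undisturbed. I'll continue.

Emit:
{"fn": "jog_arm", "kwargs": {"plan": [[[0,0,-0.24],[0,0,0],0],[[-0.324,0.016,0],[0,0,-0.955],0],[[-0.324,0.016,0],[0,0,-0.955],0],[[-0.324,0.016,0],[0,0,-0.955],0],[[-0.324,0.016,0],[0,0,-0.955],0],[[0,0,0.24],[0,0,0],0],[[0,0,0],[0,0,0],0],[[0,0,0],[0,0,0],0]]}}

```text
t: 10.92
ee_pos: [0.4504, 0.2571, 0.0325]
tcp_rot: [0.0, 0.678, 0.735, 0.0]
ft_force: [-0.3, -1.0, 2.7]
grip_width: 0.004
```

```bash
python3 f.py
```

```text
[0.4504 0.2573 0.0327] [1.000e-04 6.777e-01 7.353e-01 2.000e-04] [ 0.23 -0.94  2.64]
```

Emit:
{"fn": "jog_arm", "kwargs": {"plan": [[[0,0,-0.24],[0,0,0],0],[[-0.324,0.016,0],[0,0,-0.955],0],[[-0.324,0.016,0],[0,0,-0.955],0],[[-0.324,0.016,0],[0,0,-0.955],0],[[-0.324,0.016,0],[0,0,-0.955],0],[[0,0,0.24],[0,0,0],0],[[0,0,0],[0,0,0],0],[[0,0,0],[0,0,0],0]]}}

```text
t: 11.98
ee_pos: [0.4576, 0.2324, 0.0325]
tcp_rot: [0.0, 0.519, 0.855, 0.0]
ft_force: [0.7, -1.3, 1.9]
grip_width: 0.005
```

```bash
python3 f.py
```

```text
[0.4575 0.2325 0.0327] [1.000e-04 5.181e-01 8.553e-01 2.000e-04] [ 0.41 -0.97  2.36]
```

Each press lands within 1 mm of the model, at about 2.5 N. Pads 6 and 7 are next.

Emit:
{"fn": "jog_arm", "kwargs": {"plan": [[[0,0,-0.24],[0,0,0],0],[[-0.324,0.016,0],[0,0,-0.955],0],[[-0.324,0.016,0],[0,0,-0.955],0],[[-0.324,0.016,0],[0,0,-0.955],0],[[-0.324,0.016,0],[0,0,-0.955],0],[[0,0,0.24],[0,0,0],0],[[0,0,0],[0,0,0],0],[[0,0,0],[0,0,0],0]]}}

```text
t: 13.05
ee_pos: [0.4736, 0.2123, 0.0325]
tcp_rot: [0.0, 0.339, 0.941, 0.0]
ft_force: [0.2, -0.8, 2.9]
grip_width: 0.006
```

```bash
python3 f.py
```

```text
[0.4735 0.2124 0.0326] [-0.      0.3379  0.9412  0.    ] [ 0.43 -0.33  2.39]
```

Emit:
{"fn": "jog_arm", "kwargs": {"plan": [[[0,0,-0.24],[0,0,0],0],[[-0.324,0.016,0],[0,0,-0.955],0],[[-0.324,0.016,0],[0,0,-0.955],0],[[-0.324,0.016,0],[0,0,-0.955],0],[[-0.324,0.016,0],[0,0,-0.955],0],[[0,0,0.24],[0,0,0],0],[[0,0,0],[0,0,0],0],[[0,0,0],[0,0,0],0]]}}

```text
t: 14.12
ee_pos: [0.4961, 0.2001, 0.0324]
tcp_rot: [-0.0, 0.145, 0.989, -0.0]
ft_force: [1.0, 0.2, 3.0]
grip_width: 0.004
```

```bash
python3 f.py; python3 - <<'E'
from station import vision
import cv2,numpy as np
from h import *
c=vision.camera("scene");a=c["frame"];w=vision.camera("wrist");b=w["frame"];t=vision.camera("top")
cv2.imwrite("pics/p7.png",np.hstack([cv2.resize(a[130:205,220:330],(440,300)),cv2.resize(b[100:300,200:440],(360,300))]))
cv2.imwrite("pics/t7.png",t["frame"])
s=dict(np.load("scene0.npz"))
for n,x in(("before",s),("now",c)):
    print(n,"scene green",blobs(x,(40,80,50),(85,255,255),(245,270,150,170)))
P=cloud(w);g=max(blobs(w,(40,80,50),(85,255,255),(150,640,0,230)),key=lambda x:x[1])[0];print("wrist green now",g,plane(w,g,.033))
E
```

```text
[0.4961 0.2002 0.0327] [-1.000e-04  1.441e-01  9.896e-01 -0.000e+00] [ 0.39 -0.49  2.5 ]
before scene green [(array([257.95, 161.29]), 21)]
now scene green [(array([257.95, 161.29]), 21)]
wrist green now [554.62 205.24] [0.50866225 0.32694028 0.033     ]
```

View pics/p7.png

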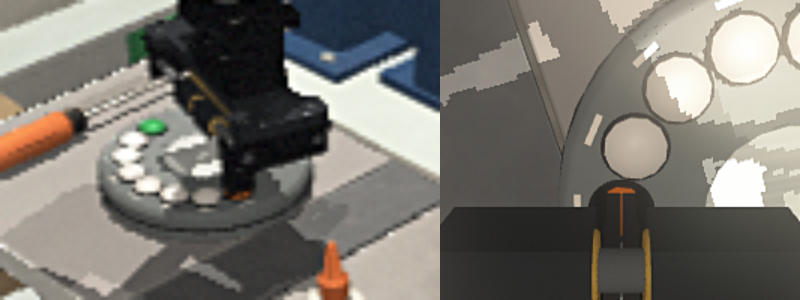

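View pics/t7.png

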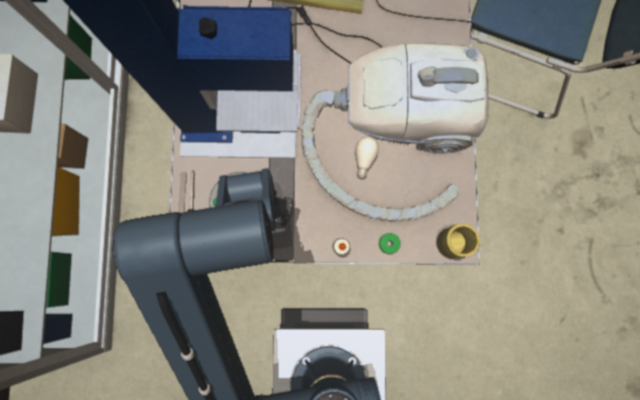

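The tip is centred on the orange pad and holding it at about 2.5 N (roughly 3 mm). The other pads are up, the console hasn't moved (the green blob is at the same pixels as before), and the other objects are in place. I'm handing the job in.

```bash
python3 -c "
from station import bot;print(bot.sign_off())"
```

```text
the job is handed in; nothing more can be done
None
```

The dimmer trace is done and handed in: the closed fingertip pressed pads 0 to 7 in order, green to orange, and is still holding the orange pad down. It hopped along the arc, lifting about 1 mm clear of the tops between pads, rather than sliding. No verdict was reported.

- **Presses:** each pad took about 2.2–2.6 N, roughly 3 mm down, and the tip landed within about 1.3 mm of each fitted pad position.
- **Final hold:** the orange pad reads 2.5 N with the tip at z = 32.7 mm. In the last wrist and scene views the other pads looked up.
- **Console:** it did not appear to move; the green pad sits at the same scene-camera pixels as at the start.
- **Other objects:** all those visible were where they started. The arm partly hid the screwdriver in the last top view, though it also showed in place in the scene view.
- **Disagreements:** the top and wrist cameras put the console centre 2.5 mm apart in x, so I used a value between them. The first triangulation, from the scene and top cameras, read the pads about 5 mm too low, so I set the press depth by force instead. A last wrist reading put the green pad 4–5 mm from its first position; I put that down to viewing it at the image edge, since the scene view showed no shift.
- **Side force:** I saw up to about 1 N sideways on the tip while pressing, with no visible effect on the console.

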